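# Lock the spanner tray into its bay

## Robot

A 7-joint arm with a two-finger parallel gripper is mounted at the origin on the work surface. World frame = base frame: x ahead of the robot, y to its left, z up, the work surface at z = 0. Lengths are in m, angles in rad, forces in N, time in s.
With the tool pointing down it reaches from about 0.4 to 0.85 m from the base axis. Payload 10.4 kg.
Tool frame: the origin (TCP) lies midway between the tips of the shut fingers; the grasp point (between the pads) lies 19 mm behind it; z points along the fingers, y is the line along which they close (so a half turn about z gives the same grasp; the last joint's range is limited). The gripper opens to 87 mm and grips with 3 to 60 N. Pads are 19 mm wide; open, the fingers measure 117 mm over their backs; the gripper's body (75 mm by 190 mm) begins 51 mm behind the grasp point.
Start: joints at [-1.179, 0.332, -0.065, 1.46, 0.022, 1.35, -0.088], TCP at [0.252, 0.572, 0.223] pointing down, gripper open.
Joint ranges: [-2.6, 2.6], [-0.5, 2.12], [-1.47, 1.34], [0.16, 2.42], [-1.27, 4.41], [0.06, 2.06], [-2.6, 2.6]. Speed limits (rad/s): [2.22, 2.22, 2.79, 2.79, 3.14, 3.14, 3.14].

## Interface

Orientations are given as a unit quaternion [x, y, z, w].
In Python, from bench import sensors, eyes, order gives the robot as it stands.
- The arm moves only by the tool arm_command, never from a script. Its argument "steps" is a list of rows, each an object with "rot": the turn, a rotation vector about the world's x, y, z in degrees, a list of three; "slide": the shift along the world's x, y, z in m, a list of three; "grip": the opening, from 0 (shut) to 1 (fully open). A call has exactly 8 rows; each row shifts and turns the commanded pose from where the row before left it; what a row does not reach is not made up. A row lasts 1/8 s, in which the tool goes at most 62.5 mm and 10.7 degrees, less where a joint would pass 70% of its speed; a pose out of reach is approached as far as the arm can. A call with a gripper value outside its range is refused whole. The fingers move at their own pace and stop on an object; "newtons" is the grip in N (left out, the last holds). Time passes only in rows, so rows that do not move let the fingers close, or fill a call up. It gives the time, the measured TCP pose, the force, the opening and the grip force at its end, in the units of the state.
- sensors.read_state(): the state, without advancing time (a new reading comes with each control period).
- eyes.camera(name): name is "scene" or "top"; returns a dict with "pixels" (384x512x3 uint8, red, green, blue), "intrinsics" (3x3 intrinsics, pixels), "k1" (the pictures are not rectified: a ray, as slopes to the right and down, at radius r is drawn at 1 + k1 r^2 times it, then the intrinsics apply), "pose" (4x4, takes a point from camera to world coordinates). Camera axes: x right, y down, z forward; pixel columns grow to the right and rows downward; lengths in m; the calibration is good to about 2 mm. A picture is of the moment at which its call begins. There is no depth.
- order.close_job(): hands the job in; it is judged then, once.
Trained networks look in a picture, given as the dict that the camera call returned (one of the last four; its "shot" number tells which), for a name from the list of things; names that differ only in an ending like _2 or _b are one class to them, and where a whole thing is asked for, a point or a joint stands for the part that bears it (a point fixed in the world has none). Each returns a list of dicts, best first, with "conf" (0 to 1); they miss things now and then, are a little off and sometimes report something else, mostly with a low value. They report only what shows in the picture. A call takes as long as a camera call. They do not tell look-alikes from the thing itself.
- eyes.look_for(name, picture): "bbox" ([left, top, right, bottom] in pixels, round what is visible of it).
The state is a dict: "time": time; "joint_positions": joint angles; "joint_vel": joint speeds; "joint_torque": joint torques, N m; "ee_pos": TCP position; "eef_rot": TCP orientation; "ft_force": force on the tool from outside, world axes, zero at the start; "torque": the same for the moment, N m; "width": finger opening in m; "grip_force": force on a finger pad.
Only numpy, scipy, OpenCV 4.12 (cv2) and the standard library are available. Lean on these libraries where they do the work, as an engineer would, in place of code of your own. Each camera call takes 0.05 s, during which the arm holds its last target. There are 200 camera calls.

## Task

Push the tin tray of spanners along between its guide strips until it is fully home against the end stop, then push the handle of the sprung clip over past centre so that it snaps down and hooks the tray's rim. Only push: lift neither the tray nor the spanners, keep the spanners in the tray, and leave everything else on the shelf where it stands.

Things in the scene. Friction and masses are not known exactly. Their poses are not given: they have to be found in the camera images.
- bay: steel tray bay fixed on the shelf: two parallel guide strips (18 mm wide, 14 mm high, inner faces 128 mm apart) along its y axis, from y = -320 mm to an upright end stop 30 mm high at y = 0. Origin on the shelf surface, midway between the strips, at the stop face; +y is the way the tray slides home (roughly to the robot's left), x across the bay, z up
- stop (a point): centre of the end stop's face, 15 mm above the shelf. Behind the stop, 0 to 51 mm beyond its face, stands the foot of the clip: two cheeks 64 mm high, 32 mm wide overall
- tray: loose galvanised tin tray, open on top, 120 mm (x, across the bay) x 160 mm (y, along the bay) x 35 mm high, walls 4 mm, about 0.5 kg with its two spanners; origin under its centre. It stands between the guide strips (4 mm play each side), 55 to 120 mm short of the stop. Home, its leading wall touches the stop and its origin is at y = -80 mm in the bay's frame
- clip (a joint): angle (rad) of the sprung over-centre clip. 0 = open: handle leans 0.55 rad away from the tray, hook raised. 1.1 = closed: handle leans 0.55 rad towards the tray, hook down inside the tray's end wall. The spring turns over at 0.55 (handle upright): short of that it springs back, past it it snaps to 1.1. Needs about 3 N sideways near the handle's end. The tray must be home for the hook to close
- clip_tip (a point): end of the clip's handle, 92 mm from its hinge (hinge along the bay's x, 20 mm beyond the stop face, 55 mm above the shelf). Open, it is 68 mm beyond the stop face and 133 mm high. Flat steel handle 18 mm wide (across the bay), 6 mm thick, with a rubber pad 34 mm wide and 12 mm thick on its last 34 mm
- spanner_a: steel spanner, 130 mm long, lying loose in the tray
- spanner_b: steel spanner, 115 mm long, lying loose in the tray
- canister: red jerrycan-style plastic canister, 85 x 150 x 214 mm, flip-top spout; origin under its centre; bystander
- jar_a: empty open glass jar, 66 mm across, 80 mm high, on the far side of the bay about 160 mm from the bay's centre line; origin under its centre; bystander
- jar_b: empty open glass jar, 66 mm across, 80 mm high, on the robot's side of the bay about 155 mm from the bay's centre line; origin under its centre; bystander
- scraper: yellow silicone scraper lying flat, 175 mm long, 75 mm wide, 14 mm high, on the far side of the bay, about 130 mm from its centre line; bystander
- tin: closed plain tin can, 66 mm across, 75 mm high, on the robot's side of the bay; origin under its centre; bystander
- brush: hand brush lying to the right beyond the bay; bystander
Not all that is in view belongs to the job. Several things look just like the tray: the one meant starts nearest to the robot's base.

How it is judged:
By the outcome, as a careful person would: the job done as asked, in the order asked, and still so for the second after the job is handed in, with the robot touching nothing.
It also fails if it takes over 45 s, if anything falls off the work surface, if the arm or the gripper's body presses on something with over 40 N, if the wrist force passes 120 N, or if a joint passes its speed limit or range.

## Working session

There is one attempt and no reset: what is moved stays moved. The work goes in short steps, Python scripts to look and compute and a tool call to move; the robot and the scene stay as the last step left them, time stands still between calls to the robot, and variables do not carry over. Pictures are saved under pics/ and viewed, at most 10 in all, crops included, and the job is handed in when it is done.

Besides the shell and the picture viewer there is one more tool, called after "Request:" by a JSON object that holds its "api" and its "payload". arm_command: Moves the arm, as the interface text tells. Its arguments: {"type":"object","properties":{"steps":{"type":"array","items":{"type":"object","properties":{"rot":{"type":"array","items":{"type":"number"}},"slide":{"type":"array","items":{"type":"number"}},"grip":{"type":"number"}}}},"newtons":{"type":"number"}},"required":["steps"]}

```bash
mkdir -p pics
cat > h.py <<'E'
import numpy as np, cv2, json
from bench import sensors, eyes, order
def snap(name, fn=None):
    p=eyes.camera(name)
    if fn: cv2.imwrite('pics/'+fn, cv2.cvtColor(p['pixels'],cv2.COLOR_RGB2BGR))
    return p
def proj(p,X):
    T=np.linalg.inv(np.array(p['pose'])); X=np.atleast_2d(X)
    c=X@T[:3,:3].T+T[:3,3]; s=c[:,:2]/c[:,2:]
    s=s*(1+p['k1']*(s**2).sum(1,keepdims=True)); K=np.array(p['intrinsics'])
    return s@K[:2,:2].T+K[:2,2]
def ray(p,uv):
    K=np.array(p['intrinsics']); d=(np.atleast_2d(uv)-K[:2,2])/np.array([K[0,0],K[1,1]]); s=d.copy()
    for _ in range(20): s=d/(1+p['k1']*(s**2).sum(1,keepdims=True))
    T=np.array(p['pose']); r=np.c_[s,np.ones(len(s))]@T[:3,:3].T
    return T[:3,3],r
def onz(p,uv,z):
    o,r=ray(p,uv); return o+r*((z-o[2])/r[:,2])[:,None]
E
python3 - <<'E'
from h import *
a=snap('scene','s0.png');b=snap('top','t0.png')
for n,p in(('scene',a),('top',b)):
    print(n,np.round(p['pose'],3).tolist(),np.round(p['intrinsics'],1).tolist(),p['k1'])
    for o in ['tray','bay','clip','clip_tip','spanner_a','canister','jar_a','tin','scraper','brush']:
        for d in eyes.look_for(o,p)[:4]: 
            if d['conf']>.2: print(o,np.round(d['bbox']).tolist(),round(d['conf'],2))
canv=np.vstack([a['pixels'],b['pixels']])
s=sensors.read_state();print({k:np.round(v,3).tolist() for k,v in s.items()})
E
```

```text
scene [[-0.802, 0.305, -0.514, 1.369], [0.597, 0.432, -0.675, 1.084], [0.016, -0.848, -0.529, 0.946], [0.0, 0.0, 0.0, 1.0]] [[441.2, 0.0, 258.4], [0.0, 441.2, 196.2], [0.0, 0.0, 1.0]] -0.13443278678703852
tray [193.0, 152.0, 233.0, 182.0] 0.69
tray [231.0, 196.0, 282.0, 240.0] 0.61
bay [208.0, 192.0, 299.0, 249.0] 0.82
bay [291.0, 195.0, 309.0, 220.0] 0.54
clip [214.0, 224.0, 252.0, 252.0] 0.69
clip_tip [280.0, 214.0, 305.0, 232.0] 0.47
spanner_a [247.0, 210.0, 273.0, 226.0] 0.68
canister [327.0, 231.0, 385.0, 322.0] 0.93
jar_a [319.0, 209.0, 339.0, 235.0] 0.91
jar_a [249.0, 240.0, 271.0, 270.0] 0.88
tin [291.0, 195.0, 311.0, 217.0] 0.85
scraper [211.0, 224.0, 252.0, 250.0] 0.94
brush [170.0, 175.0, 182.0, 199.0] 0.75
top [[-0.012, -0.996, 0.089, 0.497], [-1.0, 0.011, -0.008, 0.045], [0.007, -0.089, -0.996, 1.12], [0.0, 0.0, 0.0, 1.0]] [[353.0, 0.0, 256.7], [0.0, 353.0, 188.0], [0.0, 0.0, 1.0]] 0.02009401876630535
tray [241.0, 175.0, 292.0, 221.0] 0.95
tray [370.0, 195.0, 430.0, 243.0] 0.9
tray [190.0, 194.0, 215.0, 209.0] 0.41
bay [191.0, 163.0, 326.0, 227.0] 0.76
clip [189.0, 195.0
[... 162 characters left out ...]
, 244.0, 211.0, 270.0] 0.68
jar_a [190.0, 140.0, 209.0, 164.0] 0.66
tin [238.0, 238.0, 258.0, 262.0] 0.76
tin [249.0, 200.0, 286.0, 213.0] 0.48
scraper [232.0, 147.0, 285.0, 173.0] 0.89
scraper [191.0, 196.0, 215.0, 207.0] 0.55
brush [362.0, 143.0, 422.0, 172.0] 0.84
brush [191.0, 196.0, 223.0, 208.0] 0.4
{'time': 1.1, 'joint_positions': [-1.179, 0.332, -0.065, 1.46, 0.022, 1.35, -0.089], 'joint_vel': [0.0, -0.001, -0.001, -0.001, 0.0, -0.001, -0.002], 'joint_torque': [0.001, -62.305, 0.025, -39.013, -0.061, 0.032, 0.0], 'ee_pos': [0.252, 0.572, 0.223], 'eef_rot': [0.206, 0.979, 0.0, -0.0], 'ft_force': [-0.503, 0.571, 0.282], 'torque': [0.005, 0.024, 0.03], 'grip_force': 0.0, 'width': 0.087}
```

View pics/s0.png

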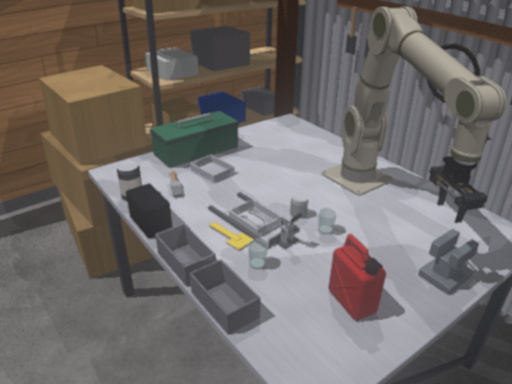

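View pics/t0.png

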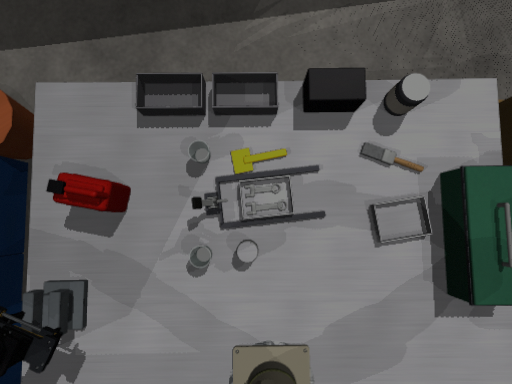

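The scene view shows the bay, with a tray holding spanners, at about (255,215). The tray look-alikes in the top view are an open tray with spanners inside the guide strips at (265,198) and an empty tray at (400,219). The dark bins at (171,94) and (245,94) are a different kind. The tray at (265,198) fits: it lies between the strips, holds the spanners and is nearest the base at about (270,370). I'll confirm it in an enlarged crop.

Run:
```python
from h import *
b=snap('top'); 
c=b['pixels'][150:240,182:332]
cv2.imwrite('pics/c1.png',cv2.cvtColor(cv2.resize(c,None,fx=5.3,fy=5.3,interpolation=cv2.INTER_CUBIC),cv2.COLOR_RGB2BGR))
for n,uv,z in [('tray',(266,198),.035),('other',(400,219),.035),('jarN',(201,257),0.04),('jarF',(200,153),.04),('tin',(248,251),.04)]: print(n,onz(b,uv,z).round(3))
```

```text
tray [[0.563 0.009 0.035]]
other [[ 0.494 -0.4    0.035]]
jarN [[0.387 0.207 0.04 ]]
jarF [[0.704 0.211 0.04 ]]
tin [[0.403 0.066 0.04 ]]
```

View pics/c1.png

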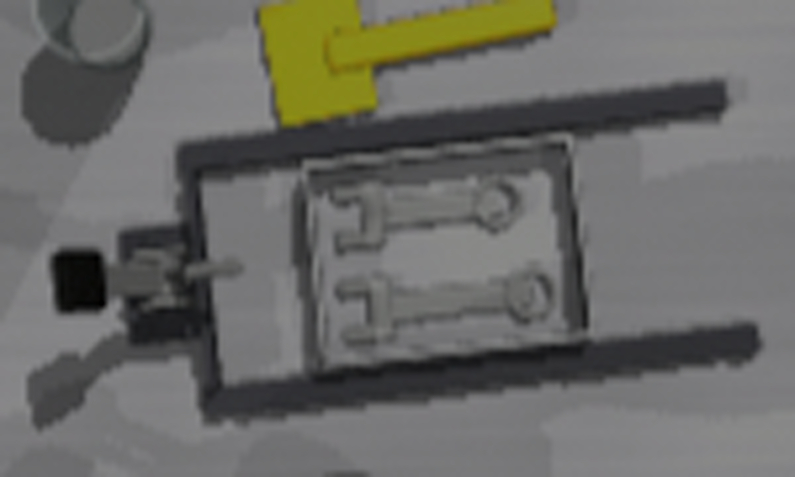

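The crop shows the tray with two spanners between the strips. The stop is at crop x≈205, the clip's black handle pad at (78,280) and the hook at (235,267). This is the tray meant: 0.563 m from the base, against 0.636 m for the empty one.

Run:
```python
from h import *
from scipy.optimize import least_squares
b=snap('top');a=snap('scene')
f=lambda x,y:(182+(x+.5)/5.3-.5,150+(y+.5)/5.3-.5)
# strip ends (y=-320), bay pts: (bx,by,bz)
obs={ 'FRo':((726,80),(.082,-.32,.014)),'FRi':((728,110),(.064,-.32,.014)),'NRi':((757,323),(-.064,-.32,.014)),'NRo':((760,350),(-.082,-.32,.014)),
'tip':((78,280),(0,.062,.133)),}
# top cam: bay +x likely world +x or so (y toward +world y => x' = y' rot: z up -> bay x = -perp => world +x when bay y=world +y)
def bay(q,P):
    c,s=np.cos(q[2]),np.sin(q[2]);P=np.atleast_2d(P);return np.c_[c*P[:,0]-s*P[:,1]+q[0],s*P[:,0]+c*P[:,1]+q[1],P[:,2]]
uv=np.array([f(*o[0]) for o in obs.values()]);P=np.array([o[1] for o in obs.values()])
r=least_squares(lambda q:(proj(b,bay(q,P))-uv).ravel(),[.55,.13,0])
print(r.x,r.fun.round(2)); q=r.x
T={'fl':(303,165),'fr':(570,138),'nr':(587,340),'nl':(315,372)}
X=onz(b,[f(*v) for v in T.values()],.035); c,s=np.cos(q[2]),np.sin(q[2]); R=np.array([[c,-s],[s,c]])
print('tray corners bay',((X[:,:2]-q[:2])@R).round(4).tolist(), 'mean',((X[:,:2]-q[:2])@R).mean(0))
np.save('q.npy',q)
def ov(p,fn,box,k):
    im=cv2.resize(p['pixels'][box[1]:box[3],box[0]:box[2]],None,fx=k,fy=k,interpolation=cv2.INTER_CUBIC)[:,:,::-1].copy()
    def poly(Q,col,cl=True):
        u=((proj(p,bay(q,Q))-box[:2]+.5)*k-.5).round().astype(int);cv2.polylines(im,[u],cl,col,1)
    for sx in(1,-1):
        poly([(sx*.064,0,.014),(sx*.082,0,.014),(sx*.082,-.32,.014),(sx*.064,-.32,.014)],(0,0,255))
    poly([(.064,0,.03),(-.064,0,.03)],(0,255,0),False)
    poly([(.017,.068,.133),(-.017,.068,.133),(-.009,.02,.055),(.009,.02,.055)],(255,0,0))
    ty=((X[:,:2]-q[:2])@R).mean(0)[1]
    poly([(i*.06,ty+j*.08,.035) for i,j in((1,1),(1,-1),(-1,-1),(-1,1))],(0,255,255))
    return cv2.resize(im,(780,290))
i1=ov(b,'',(182,150,337,240),5);i2=ov(a,'',(195,180,325,260),6)
i2=cv2.resize(i2,(780,310))
cv2.imwrite('pics/ov.png',np.vstack([i1,i2]))
print('stop',bay(q,(0,0,.015)),'tip',bay(q,(0,.068,.133)))
```

```text
[0.55284666 0.14941681 0.105642  ] [ 0.11 -0.2   0.48 -0.26  0.45 -0.16  0.66  0.48 -1.51  0.07]
tray corners bay [[0.0577, -0.0636], [0.0553, -0.2203], [-0.0626, -0.2153], [-0.0625, -0.057]] mean [-0.00305241 -0.13905364]
stop [[0.55284666 0.14941681 0.015     ]] tip [[0.54567636 0.21703771 0.133     ]]
```

View pics/ov.png

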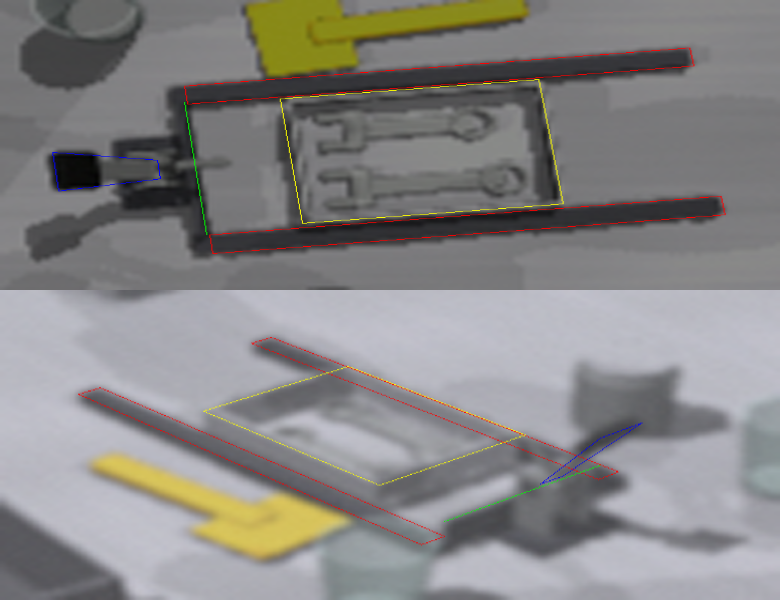

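Bay fit: stop at (0.553, 0.149), yaw about 6°, tray about 59 mm short of home. That is within the stated 55–120 mm range. I'm moving behind the tray at a safe height.

Request:
{"api": "arm_command", "payload": {"steps": [{"slide": [0.0205,-0.042,0],"rot": [0,0,-3.75],"grip": 0.4},{"slide": [0.0205,-0.042,0],"rot": [0,0,-3.75],"grip": 0.4},{"slide": [0.0205,-0.042,0],"rot": [0,0,-3.75],"grip": 0.4},{"slide": [0.0205,-0.042,0],"rot": [0,0,-3.75],"grip": 0.4},{"slide": [0.0205,-0.042,0],"rot": [0,0,-3.75],"grip": 0.4},{"slide": [0.0205,-0.042,0],"rot": [0,0,-3.75],"grip": 0.4},{"slide": [0.0205,-0.042,0],"rot": [0,0,-3.75],"grip": 0.4},{"slide": [0.0205,-0.042,0],"rot": [0,0,-3.75],"grip": 0.4}]}}

```text
time: 2.25
ee_pos: [0.4164, 0.2346, 0.2228]
eef_rot: [0.453, 0.891, 0.0, 0.0]
ft_force: [0.3, 0.5, -0.3]
width: 0.0352
grip_force: 0.0
```

Request:
{"api": "arm_command", "payload": {"steps": [{"slide": [0.0205,-0.042,0],"rot": [0,0,-3.75],"grip": 0.4},{"slide": [0.0205,-0.042,0],"rot": [0,0,-3.75],"grip": 0.4},{"slide": [0.0205,-0.042,0],"rot": [0,0,-3.75],"grip": 0.4},{"slide": [0.0205,-0.042,0],"rot": [0,0,-3.75],"grip": 0.4},{"slide": [0.0205,-0.042,0],"rot": [0,0,-3.75],"grip": 0.4},{"slide": [0.0205,-0.042,0],"rot": [0,0,-3.75],"grip": 0.4},{"slide": [0.0205,-0.042,0],"rot": [0,0,-3.75],"grip": 0.4},{"slide": [0.0205,-0.042,0],"rot": [0,0,-3.75],"grip": 0.4}]}}

```text
time: 3.25
ee_pos: [0.5805, -0.1012, 0.2228]
eef_rot: [0.668, 0.744, 0.0, 0.0]
ft_force: [0.7, -0.1, 0.3]
width: 0.0352
grip_force: 0.0
```

Request:
{"api": "arm_command", "payload": {"steps": [{"slide": [0,0,-0.03],"grip": 0.4},{"slide": [0,0,-0.03],"grip": 0.4},{"slide": [0,0,-0.03],"grip": 0.4},{"slide": [0,0,-0.03],"grip": 0.4},{"slide": [0,0,-0.03],"grip": 0.4},{"slide": [0,0,-0.03],"grip": 0.4},{"slide": [0,0,-0.02],"grip": 0.4},{"slide": [0,0,-0.008],"grip": 0.4}]}}

```text
schema error: expected keys rot, slide, grip
```

Request:
{"api": "arm_command", "payload": {"steps": [{"slide": [-0.0006,0.006,0],"grip": 0.4},{"slide": [-0.0006,0.006,0],"grip": 0.4},{"slide": [-0.0006,0.006,0],"grip": 0.4},{"slide": [-0.0006,0.006,0],"grip": 0.4},{"slide": [-0.0006,0.006,0],"grip": 0.4},{"slide": [-0.0006,0.006,0],"grip": 0.4},{"slide": [-0.0006,0.006,0],"grip": 0.4},{"slide": [-0.0006,0.006,0],"grip": 0.4}]}}

```text
schema error: expected keys rot, slide, grip
```

Request:
{"api": "arm_command", "payload": {"steps": [{"slide": [0,0,-0.03],"rot": [0,0,0],"grip": 0.4},{"slide": [0,0,-0.03],"rot": [0,0,0],"grip": 0.4},{"slide": [0,0,-0.03],"rot": [0,0,0],"grip": 0.4},{"slide": [0,0,-0.03],"rot": [0,0,0],"grip": 0.4},{"slide": [0,0,-0.03],"rot": [0,0,0],"grip": 0.4},{"slide": [0,0,-0.03],"rot": [0,0,0],"grip": 0.4},{"slide": [0,0,-0.02],"rot": [0,0,0],"grip": 0.4},{"slide": [0,0,-0.008],"rot": [0,0,0],"grip": 0.4}]}}

```text
time: 4.25
ee_pos: [0.5795, -0.0999, 0.0137]
eef_rot: [0.668, 0.745, -0.0, -0.0]
ft_force: [0.7, -0.1, 0.1]
width: 0.0347
grip_force: 0.0
```

Request:
{"api": "arm_command", "payload": {"steps": [{"slide": [-0.0006,0.006,0],"rot": [0,0,0],"grip": 0.4},{"slide": [-0.0006,0.006,0],"rot": [0,0,0],"grip": 0.4},{"slide": [-0.0006,0.006,0],"rot": [0,0,0],"grip": 0.4},{"slide": [-0.0006,0.006,0],"rot": [0,0,0],"grip": 0.4},{"slide": [-0.0006,0.006,0],"rot": [0,0,0],"grip": 0.4},{"slide": [-0.0006,0.006,0],"rot": [0,0,0],"grip": 0.4},{"slide": [-0.0006,0.006,0],"rot": [0,0,0],"grip": 0.4},{"slide": [-0.0006,0.006,0],"rot": [0,0,0],"grip": 0.4}]}}

```text
time: 5.25
ee_pos: [0.5756, -0.0528, 0.0153]
eef_rot: [0.668, 0.744, 0.0, 0.001]
ft_force: [1.0, -4.9, 4.3]
width: 0.0349
grip_force: 2.7
```

Request:
{"api": "arm_command", "payload": {"steps": [{"slide": [-0.0003,0.0035,0],"rot": [0,0,0],"grip": 0.4},{"slide": [-0.0004,0.0035,0],"rot": [0,0,0],"grip": 0.4},{"slide": [-0.0003,0.0035,0],"rot": [0,0,0],"grip": 0.4},{"slide": [-0.0004,0.0035,0],"rot": [0,0,0],"grip": 0.4},{"slide": [-0.0003,0.0035,0],"rot": [0,0,0],"grip": 0.4},{"slide": [-0.0004,0.0035,0],"rot": [0,0,0],"grip": 0.4},{"slide": [-0.0003,0.003,0],"rot": [0,0,0],"grip": 0.4},{"slide": [-0.0003,0.003,0],"rot": [0,0,0],"grip": 0.4}]}}

```text
time: 6.25
ee_pos: [0.5725, -0.0255, 0.0149]
eef_rot: [0.668, 0.744, -0.0, 0.0]
ft_force: [0.1, -5.0, 4.2]
width: 0.035
grip_force: 2.6
```

Run:
```python
from h import *
b=snap('top');a=snap('scene')
f=lambda p,x0,y0,x1,y1:cv2.resize(p['pixels'][y0:y1,x0:x1],(390,300),interpolation=cv2.INTER_CUBIC)[:,:,::-1]
cv2.imwrite('pics/p1.png',np.hstack([f(b,180,150,310,250),f(a,210,180,314,260)]))
```

```text
(no output)
```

View pics/p1.png

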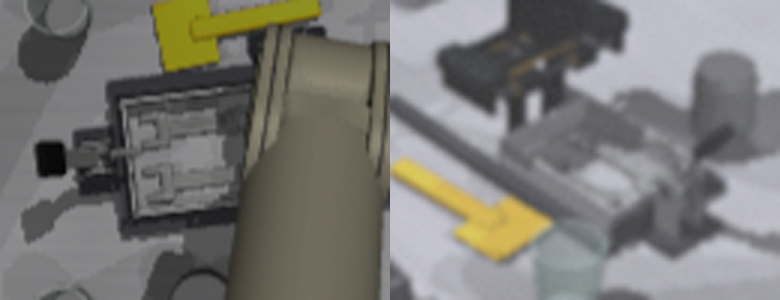

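The left crop shows the tray's leading edge at about x=122, a few mm from the stop, with both spanners inside. I'll creep on until the force rises.

Request:
{"api": "arm_command", "payload": {"steps": [{"slide": [-0.0001,0.001,0],"rot": [0,0,0],"grip": 0.4},{"slide": [-0.0001,0.001,0],"rot": [0,0,0],"grip": 0.4},{"slide": [-0.0001,0.001,0],"rot": [0,0,0],"grip": 0.4},{"slide": [-0.0001,0.001,0],"rot": [0,0,0],"grip": 0.4},{"slide": [-0.0001,0.001,0],"rot": [0,0,0],"grip": 0.4},{"slide": [-0.0001,0.001,0],"rot": [0,0,0],"grip": 0.4},{"slide": [0,0,0],"rot": [0,0,0],"grip": 0.4},{"slide": [0,0,0],"rot": [0,0,0],"grip": 0.4}]}}

```text
time: 7.35
ee_pos: [0.5719, -0.0206, 0.0148]
eef_rot: [0.668, 0.744, -0.0, 0.001]
ft_force: [1.4, -8.2, 3.4]
width: 0.035
grip_force: 4.2
```

Request:
{"api": "arm_command", "payload": {"steps": [{"slide": [-0.0001,0.001,0],"rot": [0,0,0],"grip": 0.4},{"slide": [-0.0001,0.001,0],"rot": [0,0,0],"grip": 0.4},{"slide": [-0.0001,0.001,0],"rot": [0,0,0],"grip": 0.4},{"slide": [0,0,0],"rot": [0,0,0],"grip": 0.4},{"slide": [0,0,0],"rot": [0,0,0],"grip": 0.4},{"slide": [0,0,0],"rot": [0,0,0],"grip": 0.4},{"slide": [0,0,0],"rot": [0,0,0],"grip": 0.4},{"slide": [0,0,0],"rot": [0,0,0],"grip": 0.4}]}}

```text
time: 8.35
ee_pos: [0.5715, -0.0205, 0.0148]
eef_rot: [0.669, 0.743, -0.001, 0.002]
ft_force: [0.6, -16.3, 4.3]
width: 0.0349
grip_force: 8.1
```

The tray is home: 3 mm of extra command moved it 0.1 mm and the force rose to 16 N. I'll back off, rise and go round behind the clip handle with the fingers shut.

Request:
{"api": "arm_command", "payload": {"steps": [{"slide": [0.001,-0.012,0],"rot": [0,0,0],"grip": 0.4},{"slide": [0.001,-0.012,0],"rot": [0,0,0],"grip": 0.4},{"slide": [0,0,0.03],"rot": [0,0,0],"grip": 0.4},{"slide": [0,0,0.043],"rot": [0,0,0],"grip": 0.0},{"slide": [0,0,0.043],"rot": [0,0,0],"grip": 0.0},{"slide": [0,0,0.043],"rot": [0,0,0],"grip": 0.0},{"slide": [0,0,0.043],"rot": [0,0,0],"grip": 0.0},{"slide": [0,0,0.043],"rot": [0,0,0],"grip": 0.0}]}}

```text
time: 9.35
ee_pos: [0.5731, -0.0396, 0.2609]
eef_rot: [0.667, 0.745, 0.0, -0.0]
ft_force: [0.7, -0.0, -0.4]
width: 0.001
grip_force: 0.0
```

Request:
{"api": "arm_command", "payload": {"steps": [{"slide": [-0.0042,0.0395,0],"rot": [0,0,0],"grip": 0.0},{"slide": [-0.0042,0.0395,0],"rot": [0,0,0],"grip": 0.0},{"slide": [-0.0042,0.0395,0],"rot": [0,0,0],"grip": 0.0},{"slide": [-0.0042,0.0395,0],"rot": [0,0,0],"grip": 0.0},{"slide": [-0.0042,0.0395,0],"rot": [0,0,0],"grip": 0.0},{"slide": [-0.0042,0.0395,0],"rot": [0,0,0],"grip": 0.0},{"slide": [-0.0042,0.0395,0],"rot": [0,0,0],"grip": 0.0},{"slide": [-0.0042,0.0395,0],"rot": [0,0,0],"grip": 0.0}]}}

```text
time: 10.35
ee_pos: [0.5393, 0.2775, 0.2593]
eef_rot: [0.667, 0.745, -0.0, -0.001]
ft_force: [0.5, -0.7, -0.0]
width: 0.0006
grip_force: 0.0
```

Run:
```python
from h import *
b=snap('top');a=snap('scene')
f=lambda p,x0,y0,x1,y1:cv2.resize(p['pixels'][y0:y1,x0:x1],(390,300),interpolation=cv2.INTER_CUBIC)[:,:,::-1]
cv2.imwrite('pics/p2.png',np.hstack([f(b,180,150,310,250),f(a,210,150,340,250)]))
q=np.load('q.npy');c,s=np.cos(q[2]),np.sin(q[2]);st=sensors.read_state()
print(st['ee_pos'],'bay',(np.array(st['ee_pos'])[:2]-q[:2])@np.array([[c,-s],[s,c]]))
print('canister edge',onz(b,[(130,195)],.15))
for d in eyes.look_for('clip_tip',a)[:2]+eyes.look_for('tray',b)[:2]: print(d)
```

```text
[0.53759367 0.2817149  0.25853256] bay [-0.0012177  0.1331689]
canister edge [[0.56810069 0.38528046 0.15      ]]
{'bbox': [277.2, 214.5, 302.0, 228.9], 'conf': 0.43}
{'bbox': [329.2, 231.1, 386.7, 322.8], 'conf': 0.23}
{'bbox': [371.2, 195.4, 432.5, 242.9], 'conf': 0.94}
{'bbox': [220.8, 178.7, 274.5, 221.7], 'conf': 0.9}
```

View pics/p2.png

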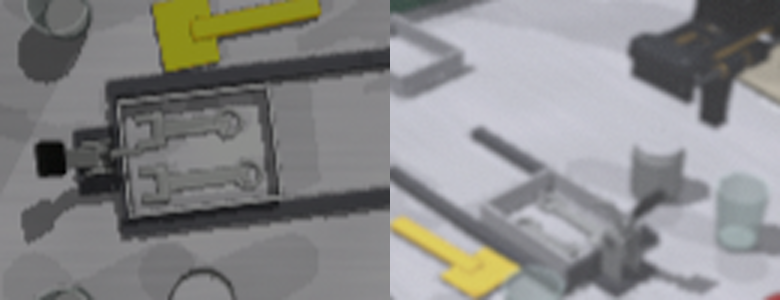

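The left crop shows the tray flush with the stop (its leading edge at x≈118), both spanners inside and the clip pad at (50,158), still open. I'm descending behind the handle, then pushing it toward the tray.

Request:
{"api": "arm_command", "payload": {"steps": [{"slide": [0,0,-0.018],"rot": [0,0,0],"grip": 0.0},{"slide": [0,0,-0.018],"rot": [0,0,0],"grip": 0.0},{"slide": [0,0,-0.018],"rot": [0,0,0],"grip": 0.0},{"slide": [0,0,-0.018],"rot": [0,0,0],"grip": 0.0},{"slide": [0,0,-0.018],"rot": [0,0,0],"grip": 0.0},{"slide": [0,0,-0.018],"rot": [0,0,0],"grip": 0.0},{"slide": [0,0,-0.018],"rot": [0,0,0],"grip": 0.0},{"slide": [0,0,-0.018],"rot": [0,0,0],"grip": 0.0}]}}

```text
time: 11.55
ee_pos: [0.5399, 0.276, 0.1144]
eef_rot: [0.668, 0.745, 0.0, 0.0]
ft_force: [-0.1, -0.2, -0.1]
width: 0.0006
grip_force: 0.0
```

Request:
{"api": "arm_command", "payload": {"steps": [{"slide": [0.0009,-0.008,0],"rot": [0,0,0],"grip": 0.0},{"slide": [0.0009,-0.008,0],"rot": [0,0,0],"grip": 0.0},{"slide": [0.0009,-0.008,0],"rot": [0,0,0],"grip": 0.0},{"slide": [0.0009,-0.008,0],"rot": [0,0,0],"grip": 0.0},{"slide": [0.0009,-0.008,0],"rot": [0,0,0],"grip": 0.0},{"slide": [0.0009,-0.008,0],"rot": [0,0,0],"grip": 0.0},{"slide": [0.0009,-0.008,0],"rot": [0,0,0],"grip": 0.0},{"slide": [0.0009,-0.008,0],"rot": [0,0,0],"grip": 0.0}]}}

```text
time: 12.55
ee_pos: [0.5474, 0.2131, 0.1163]
eef_rot: [0.667, 0.745, 0.001, -0.0]
ft_force: [-0.6, 3.8, 2.5]
width: 0.0001
grip_force: 1.7
```

Request:
{"api": "arm_command", "payload": {"steps": [{"slide": [0.0008,-0.0075,0],"rot": [0,0,0],"grip": 0.0},{"slide": [0.0008,-0.0075,0],"rot": [0,0,0],"grip": 0.0},{"slide": [0.0008,-0.0075,0],"rot": [0,0,0],"grip": 0.0},{"slide": [0.0008,-0.0075,0],"rot": [0,0,0],"grip": 0.0},{"slide": [0.0008,-0.0075,0],"rot": [0,0,0],"grip": 0.0},{"slide": [0.0008,-0.0075,0],"rot": [0,0,0],"grip": 0.0},{"slide": [0.0008,-0.0075,0],"rot": [0,0,0],"grip": 0.0},{"slide": [0.0008,-0.0075,0],"rot": [0,0,0],"grip": 0.0}]}}

```text
time: 13.55
ee_pos: [0.5535, 0.1515, 0.1156]
eef_rot: [0.668, 0.744, 0.0, 0.0]
ft_force: [-1.0, -0.2, 0.1]
width: 0.0005
grip_force: 0.0
```

Request:
{"api": "arm_command", "payload": {"steps": [{"slide": [-0.0016,0.015,0],"rot": [0,0,0],"grip": 0.0},{"slide": [-0.0016,0.015,0],"rot": [0,0,0],"grip": 0.0},{"slide": [-0.0016,0.015,0],"rot": [0,0,0],"grip": 0.0},{"slide": [-0.0016,0.015,0],"rot": [0,0,0],"grip": 0.0},{"slide": [-0.0016,0.015,0],"rot": [0,0,0],"grip": 0.0},{"slide": [-0.0016,0.015,0.02],"rot": [0,0,0],"grip": 0.0},{"slide": [0,0,0.06],"rot": [0,0,0],"grip": 0.0},{"slide": [0,0,0.06],"rot": [0,0,0],"grip": 0.0}]}}

```text
time: 14.55
ee_pos: [0.5433, 0.2427, 0.257]
eef_rot: [0.667, 0.745, -0.0, -0.0]
ft_force: [0.9, 0.2, -0.2]
width: 0.0005
grip_force: 0.0
```

Run:
```python
from h import *
b=snap('top');a=snap('scene')
f=lambda p,x0,y0,x1,y1:cv2.resize(p['pixels'][y0:y1,x0:x1],(390,300),interpolation=cv2.INTER_CUBIC)[:,:,::-1]
g=lambda p:cv2.resize(p['pixels'],(390,292))[:,:,::-1]
cv2.imwrite('pics/p3.png',np.vstack([np.hstack([f(b,180,150,310,250),f(a,220,170,324,250)]),np.hstack([g(b),g(a)])]))
q=np.load('q.npy');c,s=np.cos(q[2]),np.sin(q[2])
B=lambda P:np.array([c*P[0]-s*P[1]+q[0],s*P[0]+c*P[1]+q[1],P[2]])
for n,p in(('top',b),('scene',a)): print(n,'closed tip px',proj(p,B((0,-.028,.133))).round(),'open',proj(p,B((0,.068,.133))).round())
```

```text
top closed tip px [[227. 199.]] open [[193. 203.]]
scene closed tip px [[277. 204.]] open [[298. 216.]]
```

View pics/p3.png

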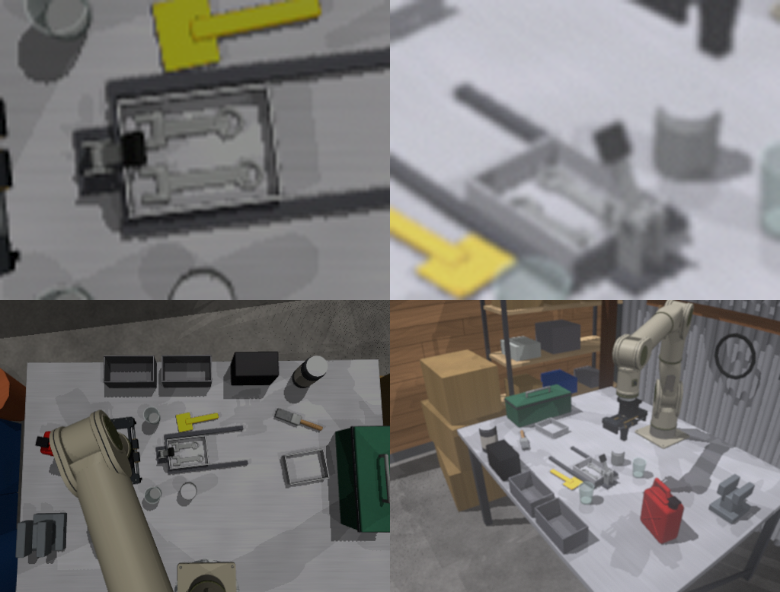

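The clip pad is at top-view pixel (224,200) and scene pixel (279,208). Both match the predicted closed position just below the tip at (227,199) and (277,204). The tray is flush with the stop, the spanners are inside it and the bystanders haven't moved. The arm is clear, so I'm handing in.

```bash
python3 -c "
from bench import order
print(order.close_job())"
```

```text
the job is handed in; nothing more can be done
None
```

I pushed the tray home against the stop, snapped the clip over its rim and handed the job in at about 15 s; the final pictures show the clip at its closed position, both spanners in the tray and the bystanders in place.

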